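# Line the canister set up by height in the counter rack

## Task

Put the four steel canisters away in the counter rack, one in each compartment and standing flat on its cork, in order of height: the tallest in the end compartment next to the kettle, going down to the shortest at the other end. Keep them upright and set them down rather than dropping them, and do not shift the kettle or the black flask.

Things in the scene. Friction and masses are not known exactly. Their poses are not given: they have to be found in the camera images.
- canister_small: The shortest of four closed round canisters (brushed steel, pale wooden lid that stays on, one rigid piece): straight cylinder 50 mm in diameter and 66 mm high over all, 0.10 to 0.20 kg, standing loose on the counter. Origin: centre of its underside; z along its axis, up.
- canister_medium: The second shortest of four closed round canisters (brushed steel, pale wooden lid that stays on, one rigid piece): straight cylinder 54 mm in diameter and 88 mm high over all, 0.15 to 0.28 kg, standing loose on the counter. Origin: centre of its underside; z along its axis, up.
- canister_large: The second tallest of four closed round canisters (brushed steel, pale wooden lid that stays on, one rigid piece): straight cylinder 58 mm in diameter and 110 mm high over all, 0.20 to 0.38 kg, standing loose on the counter. Origin: centre of its underside; z along its axis, up.
- canister_tall: The tallest of four closed round canisters (brushed steel, pale wooden lid that stays on, one rigid piece): straight cylinder 62 mm in diameter and 132 mm high over all, 0.26 to 0.49 kg, standing loose on the counter. Origin: centre of its underside; z along its axis, up.
- bay_1: Cork floor of an end compartment of the rack: a low dark wooden tray fixed to the counter, 354 x 96 mm, 26 mm high, with a row of four compartments 86 mm apart, each 80 x 80 mm inside; walls rise 15 mm above the cork (outer ones 8 mm thick, dividers 6 mm). Origin: centre of the cork's upper face, 11 mm above the counter; z up, y along the row from bay_4 to bay_1, x across.
- bay_2: Cork floor of the rack's compartment between bay_1 and bay_3. Size, origin and axes as for bay_1.
- bay_3: Cork floor of the rack's compartment between bay_2 and bay_4. Size, origin and axes as for bay_1.
- bay_4: Cork floor of the rack's other end compartment, beyond bay_3. Size, origin and axes as for bay_1.
- kettle: Steel stove-top kettle with a black bail handle, body 160 mm in diameter, 200 mm high over the handle, spout tip 125 mm out along its x; 1.1 kg, loose. It stands off one end of the rack, or off the other, its axis about 160 mm from the nearest compartment's centre. Not to be shifted. Origin: centre of its underside.
- flask: Black insulated drinking flask, 73 mm in diameter, 236 mm high, 0.7 kg, loose, standing off the other end of the rack than the kettle. Not to be shifted. Origin: centre of its underside.
There are look-alikes about, which are no part of the job. Leave any yellow look-alike of the canister_small alone.

How it is judged:
By the outcome, as a careful person would: the job done as asked, in the order asked, and still so for the second after the job is handed in, with the robot touching nothing.
It also fails if it takes over 90 s, if anything falls off the work surface, if the arm or the gripper's body presses on something with over 40 N, if the wrist force passes 120 N, or if a joint passes its speed limit or range.

## Robot

A 7-joint arm with a two-finger parallel gripper is mounted at the origin on the work surface. World frame = base frame: x ahead of the robot, y to its left, z up, the work surface at z = 0. Lengths are in m, angles in degrees, forces in N, time in s.
With the tool pointing down it reaches from about 0.425 to 0.875 m from the base axis. Payload 4.7 kg.
Tool frame: the origin (TCP) lies at the very end of the fingers, on their centre line; the grasp point (between the pads) lies 19 mm behind it (env.grasp_offset is the distance from the TCP to the grasp point, in m); z points along the fingers, y is the line along which they close (so a half turn about z gives the same grasp; the last joint's range is limited). The gripper opens to 87 mm and grips with 3 to 60 N. Pads are 19 mm wide; open, the fingers measure 117 mm over their backs; the gripper's body (75 mm by 190 mm) begins 51 mm behind the grasp point.
Start: joints at [-73.906, 18.392, -4.016, 83.108, 1.295, 78.541, -3.26], TCP at [0.171, 0.627, 0.223] pointing down, gripper open.
Joint ranges: [-163.93, 163.93], [-17.29, 119.83], [-79.2, 71.16], [3.27, 140.29], [-89.18, 269.18], [5.43, 117.66], [-154.24, 154.24]. Speed limits (degrees/s): [147.25, 147.25, 180, 180, 180, 180, 180].

## Interface

Orientations are given as [roll, pitch, yaw] about the fixed x, y, z axes, in that order (R = Rz(yaw) Ry(pitch) Rx(roll)).
In Python, from cell import env gives the robot as it stands. The module is installed in compiled form; this text tells all that it offers.
- The arm moves only by the tool drive_tool, never from a script. Its argument "moves" is one flat list of numbers, 5 for each row, row after row: the shift along the tool's x, y, z in units of 40 mm (1.0 is 40 mm), then the turn about the tool's z in units of 10 degrees (1.0 is 10 degrees), then the finger opening in mm, from 0 to 87. A call has 1 to 5 rows; each row is the pose to reach, as a shift and turn from the pose commanded when the call began, along the tool's axes at that moment; what a row does not reach only later rows make up. A row lasts 1/8 s, in which the tool goes at most 62.5 mm and 10.7 degrees, less where a joint would pass 70% of its speed; a pose out of reach is approached as far as the arm can. A call with a gripper value outside its range is refused whole. The fingers move at their own pace and stop on an object; "squeeze" is the grip in N (left out, the last holds). Time passes only in rows, so rows that repeat a pose let the fingers close. It gives the time, the measured TCP pose, the force, the opening and the grip force at its end, in the units of the state.
- env.get_obs(): the state, without advancing time (a new reading comes with each control period).
- env.read_camera(name): name is "scene" or "top" or "wrist"; returns (picture, depth): 384x512x3 uint8, red, green, blue; 384x512 float32, m along the optical axis (not along the pixel's ray), 0 where there is no reading.
- env.camera_model(name): a dict with "K" (3x3 intrinsics, pixels), "rvec" (rotation vector, rad) and "tvec" (3), from world to camera coordinates, as OpenCV has them; the wrist camera has in their place "tool_from_camera" (4x4, takes a point from camera to tool coordinates, whose origin is the TCP and whose axes are the flange's). Camera axes: x right, y down, z forward; pixel columns grow to the right and rows downward; lengths in m; the calibration is good to about 2 mm. A picture is of the moment at which its call begins: read the wrist's pose just before it. camera_model takes no time and is no camera call.
- env.sign_off(): hands the job in; it is judged then, once.
The state is a dict: "time_s": time; "qpos": joint angles; "joint_velocities": joint speeds; "effort": joint torques, N m; "tool_pos": TCP position; "tool_rot": TCP orientation; "force": force on the tool from outside, world axes, zero at the start; "wrist_torque": the same for the moment, N m; "grip_width": finger opening in m; "grasp_force": force on a finger pad.
Only numpy, scipy, OpenCV 4.12 (cv2) and the standard library are available. Lean on these libraries where they do the work, as an engineer would, in place of code of your own. Each camera call takes 0.05 s, during which the arm holds its last target. There are 200 camera calls.

## Working session

There is one attempt and no reset: what is moved stays moved. The work goes in short steps, Python scripts to look and compute and a tool call to move; the robot and the scene stay as the last step left them, time stands still between calls to the robot, and variables do not carry over. Pictures are saved under pics/ and viewed, at most 14 in all, crops included, and the job is handed in when it is done.

Besides the shell and the picture viewer there is one more tool, called as name(argument=value, ...), one argument or row to a line, values as JSON. drive_tool: Moves the arm, as the interface text tells. Its arguments: {"type":"object","properties":{"moves":{"type":"array","items":{"type":"number"}},"squeeze":{"type":"number"}},"required":["moves"]}

```bash
mkdir -p pics; python3 - <<'E'
from cell import env
import cv2,numpy as np
o=env.get_obs();print(o['time_s'],o['tool_pos'],o['tool_rot'],o['grip_width'])
for n in('top','scene'):
    p,d=env.read_camera(n);np.savez('pics/%s0.npz'%n,p=p,d=d)
    cv2.imwrite('pics/%s0.png'%n,p[:,:,::-1])
    m=env.camera_model(n);print(n,m)
E
```

```text
0.0 [0.17128031 0.62647716 0.22145342] [-1.79893359e+02  6.71104478e-03  1.64716320e+02] 0.08706537426303339
top {'K': array([[475.61891905,   0.        , 249.15660684],
       [  0.        , 475.61891905, 189.90908544],
       [  0.        ,   0.        ,   1.        ]]), 'rvec': array([ 2.10430611, -2.15441865,  0.12725127]), 'tvec': array([0.04361025, 0.54501627, 1.19482246])}
scene {'K': array([[417.52382468,   0.        , 257.78661252],
       [  0.        , 417.52382468, 196.45083757],
       [  0.        ,   0.        ,   1.        ]]), 'rvec': array([ 1.56993042,  2.18584969, -0.69395013]), 'tvec': array([ 0.1400515 , -0.39069912,  1.38448039])}
```

View pics/top0.png

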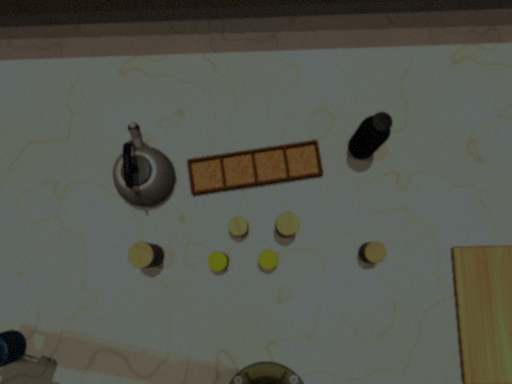

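View pics/scene0.png

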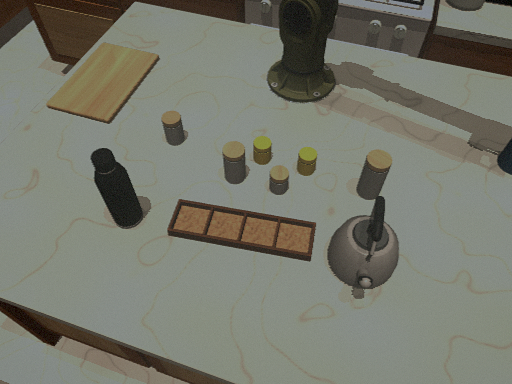

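Top view: the kettle is at (145,175), off the left end of the rack. The flask is at (370,135), off the right end. Canister candidates are (145,256), (287,224), (372,253) and (238,227). The yellow look-alikes at (218,262) and (268,260) have yellow lids, and I'll leave them alone. The heights will settle which canister is which.

```bash
cat > h.py <<'E'
import numpy as np,cv2
from cell import env
def cam(n):
    m=env.camera_model(n);R=cv2.Rodrigues(m['rvec'])[0];return m['K'],R,m['tvec'].reshape(3)
def depthpt(n,u,v,d):
    K,R,t=cam(n);return R.T@(np.linalg.inv(K)@[u,v,1]*d-t)
def ray(n,u,v,z):
    K,R,t=cam(n);c=-R.T@t;r=R.T@np.linalg.inv(K)@[u,v,1];return c+r*(z-c[2])/r[2]
def world(n,d):
    K,R,t=cam(n);v,u=np.mgrid[:384,:512];p=np.stack([u,v,np.ones_like(u)],-1)@np.linalg.inv(K).T*d[...,None]
    return (p-t)@R
E
python3 - <<'E'
from h import *
f=np.load('pics/top0.npz');p,d=f['p'],f['d'];W=world('top',d)
for u,v in [(145,256),(287,224),(372,253),(238,227),(218,262),(268,260)]:
    win=np.s_[v-22:v+23,u-22:u+23];w=W[win];z=np.nanmedian(w[18:27,18:27,2])
    mk=((abs(w[...,2]-z)<.008)&(d[win]>0)).astype(np.uint8)
    n,l,s,c=cv2.connectedComponentsWithStats(mk);k=l[22,22]
    cc=c[k]+[u-22,v-22];P=ray('top',*cc,z)
    print((u,v),'z',z.round(4),'px',cc.round(1),'P',P.round(4),'diam mm',1000*2*np.sqrt(s[k,4]/np.pi)*d[v,u]/475.6,p[v,u])
# scene check of the lid centres
hsv=cv2.cvtColor(p,cv2.COLOR_RGB2HSV)
# rack: dark walls -> brown hue mask
m=((hsv[...,0]<18)&(hsv[...,1]>90)).astype(np.uint8);m[:130]=0;m[200:]=0;m[:,:180]=0;m[:,330:]=0
m=cv2.morphologyEx(m,cv2.MORPH_CLOSE,np.ones((5,5)))
c=max(cv2.findContours(m,0,1)[0],key=cv2.contourArea)
r=cv2.minAreaRect(c);b=cv2.boxPoints(r);print(r)
B=np.array([ray('top',*q,.026) for q in b]);print(B.round(4),[np.linalg.norm(B[i]-B[i-1]).round(4) for i in range(4)],B.mean(0))
# cork blobs
W2=(W[...,2]>.004)&(W[...,2]<.018)
ck=((hsv[...,0]<18)&(hsv[...,1]>90)&(hsv[...,2]>np.percentile(hsv[...,2][m>0],40))&(m>0)).astype(np.uint8)
ck=cv2.erode(ck,np.ones((3,3)))
n,l,s,cc=cv2.connectedComponentsWithStats(ck)
for i in range(1,n):
    if s[i,4]>200: print(s[i],cc[i].round(1),ray('top',*cc[i],.011).round(4))
big=cv2.resize(p[120:285,110:410][:,:,::-1],None,fx=2.6,fy=2.6,interpolation=2)
cv2.imwrite('pics/crop0.png',np.clip(big*1.8,0,255).astype(np.uint8))
for n,(u,v) in dict(kettle=(145,175),flask=(381,122)).items(): print(n,W[v,u])
f=np.load('pics/scene0.npz');Ws=world('scene',f['d'])
for u,v in [(379,158),(234,149),(172,118),(279,173)]: print('scene lid',Ws[v,u].round(4))
E
```

```text
(145, 256) z 0.1308 px [140.7 254.3] P [0.3843 0.2895 0.1308] diam mm 62.477220965381306 [95 94 56]
(287, 224) z 0.1081 px [287.5 222.9] P [ 0.4525 -0.0624  0.1081] diam mm 57.43916510528282 [95 92 54]
(372, 253) z 0.0859 px [375.4 251.5] P [ 0.3795 -0.2749  0.0859] diam mm 54.21055542560793 [98 89 53]
(238, 227) z 0.065 px [237.9 225.5] P [0.4522 0.0604 0.065 ] diam mm 49.31845226383739 [98 91 54]
(218, 262) z 0.0646 px [218.1 262.3] P [0.3616 0.1115 0.0646] diam mm 0.0 [94 99 14]
(268, 260) z 0.0639 px [268.1 258.6] P [ 0.3679 -0.0134  0.0639] diam mm 49.48982950444997 [100 104  27]
((254.47662353515625, 167.4605255126953), (36.323909759521484, 132.05751037597656), 81.17961883544922)
[[ 0.6343  0.1969  0.026 ]
 [ 0.6795 -0.1522  0.026 ]
 [ 0.5821 -0.1627  0.026 ]
 [ 0.5371  0.1823  0.026 ]] [np.float64(0.0982), np.float64(0.352), np.float64(0.098), np.float64(0.3479)] [0.60827305 0.01610229 0.026     ]
[295 148  20  24 256] [304.9 158.8] [ 0.6308 -0.1196  0.011 ]
[194 161  26  26 278] [207.6 172.9] [0.5997 0.1422 0.011 ]
kettle [0.57750329 0.28377641 0.12144216]
flask [ 0.66125367 -0.27026221  0.23462465]
scene lid [0.388  0.2905 0.1337]
scene lid [ 0.4533 -0.06    0.109 ]
scene lid [ 0.3838 -0.2688  0.0877]
scene lid [0.4581 0.0625 0.0669]
```

View pics/crop0.png

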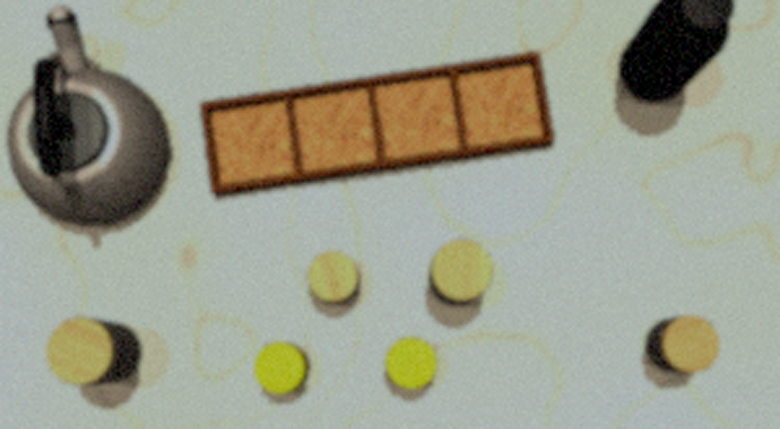

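The four wooden-lidded canisters match their given sizes:

| Canister | Pixel | Measured height | Position (x, y) |
|---|---|---|---|
| tall | (141,254) | 131 mm | (.384, .290) |
| large | (287,223) | 108 mm | (.4525, -.062) |
| medium | (375,251) | 86 mm | (.380, -.275) |
| small | (238,226) | 65 mm | (.452, .060) |

The small one has a pale wood lid. The two with bright yellow lids, at (218,262) and (268,260), are the look-alikes. The rack centre is about (.608, .016), its row is turned about 7.4°, and the kettle is at the +y end.

```bash
cat >> h.py <<'E'
from scipy.spatial.transform import Rotation as Ro
C=dict(tall=(.384,.2895),large=(.4525,-.0624),medium=(.3795,-.2745),small=(.4522,.0604))
c0=np.array([.6083,.0161]);ax=np.array([-.1287,.9917])
for i,k in enumerate(['bt','bl','bm','bs']): C[k]=tuple(c0+ax*(.129-.086*i))
def units(p,yaw):
    o=env.get_obs();R=Ro.from_euler('xyz',o['tool_rot'],degrees=True).as_matrix()
    s=R.T@(np.array(p)-o['tool_pos'])/.04;t=-((yaw-o['tool_rot'][2]+180)%360-180)/10
    print('units',s.round(2),'turn',t.round(2),'from',o['tool_pos'].round(4),o['tool_rot'].round(1),'t',o['time_s'])
E
python3 -c "
from h import *
print(C)
units((*C['tall'],.2),164.7);units((*C['tall'],.081),164.7)"
```

```text
{'tall': (0.384, 0.2895), 'large': (0.4525, -0.0624), 'medium': (0.3795, -0.2745), 'small': (0.4522, 0.0604), 'bt': (np.float64(0.5916977), np.float64(0.1440293)), 'bl': (np.float64(0.6027659), np.float64(0.058743100000000006)), 'bm': (np.float64(0.6138340999999999), np.float64(-0.026543099999999983)), 'bs': (np.float64(0.6249022999999999), np.float64(-0.11182929999999999))}
units [-7.35 -6.72  0.55] turn 0.0 from [0.1713 0.6265 0.2216] [-179.9    0.   164.7] t 0.1
units [-7.35 -6.72  3.53] turn 0.0 from [0.1713 0.6265 0.2216] [-179.9    0.   164.7] t 0.1
```

drive_tool(
  moves=[-7.35, -6.72, 0.55, 0, 87, -7.35, -6.72, 0.55, 0, 87, -7.35, -6.72, 0.55, 0, 87, -7.35, -6.72, 0.55, 0, 87, -7.35, -6.72, 0.55, 0, 87],
  squeeze=30,
)

```text
time_s: 0.72
tool_pos: [0.3388, 0.3611, 0.205]
tool_rot: [180.0, 0.0, 164.7]
force: [0.5, -0.4, -0.3]
grip_width: 0.0871
grasp_force: 0.0
```

```bash
python3 -c "
from h import *
units((*C['tall'],.2),164.7)"
```

```text
units [-1.56 -1.43  0.13] turn 0.0 from [0.3388 0.3611 0.205 ] [180.    0.  164.7] t 0.725
```

drive_tool(
  moves=[-1.56, -1.43, 0.1, 0, 87, -1.56, -1.43, 0.1, 0, 87, -1.56, -1.43, 0.1, 0, 87, -1.56, -1.43, 0.1, 0, 87],
)

```text
time_s: 1.23
tool_pos: [0.3821, 0.293, 0.2012]
tool_rot: [180.0, -0.0, 164.8]
force: [-0.5, -0.2, 0.3]
grip_width: 0.0872
grasp_force: 0.0
```

```bash
cat >> h.py <<'E'
def wristlid(z,near,r,name=None):
    o=env.get_obs();p,d=env.read_camera('wrist');m=env.camera_model('wrist')
    T=np.eye(4);T[:3,:3]=Ro.from_euler('xyz',o['tool_rot'],degrees=True).as_matrix();T[:3,3]=o['tool_pos']
    T=T@m['tool_from_camera'];v,u=np.mgrid[:384,:512]
    P=np.stack([u,v,np.ones_like(u)],-1)@np.linalg.inv(m['K']).T*d[...,None]@T[:3,:3].T+T[:3,3]
    mk=(abs(P[...,2]-z)<.008)&(d>0)&(np.hypot(P[...,0]-near[0],P[...,1]-near[1])<.06)
    if name: cv2.imwrite(name,p[:,:,::-1])
    if mk.sum()<50: print('no lid');return
    q=P[mk][:,:2].astype(np.float32);c,rr=cv2.minEnclosingCircle(q)
    print('lid',mk.sum(),'z',np.median(P[mk][:,2]).round(4),'circle',np.round(c,4),round(rr,4),'want r',r,'min/max mid',((np.percentile(q,1,0)+np.percentile(q,99,0))/2).round(4))
E
python3 -c "
from h import *
wristlid(.132,C['tall'],.031,'pics/w1.png')
units((*C['tall'],.081),164.7)"
```

```text
lid 4108 z 0.1316 circle [0.3842 0.2907] 0.031 want r 0.031 min/max mid [0.3834 0.2908]
units [-0.07 -0.08  3.01] turn 0.02 from [0.382  0.2932 0.2012] [180.   -0.  164.9] t 1.275
```

View pics/w1.png

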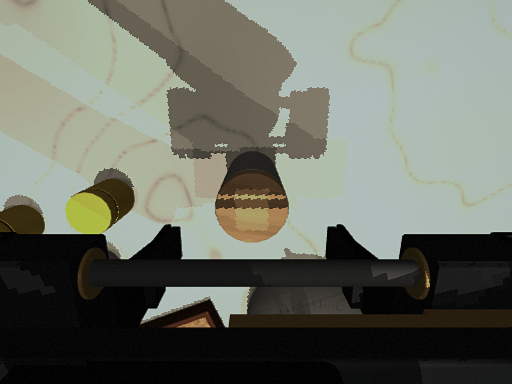

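The wrist view shows the tall lid at (252,205), between the fingers, and puts it at (.384, .291), which agrees with the top camera. I'll descend and grip.

drive_tool(
  moves=[0, 0, 1, 0, 87, 0, 0, 2, 0, 87, 0, 0, 2.98, 0, 87, 0, 0, 2.98, 0, 87, 0, 0, 2.98, 0, 87],
)

```text
time_s: 1.9
tool_pos: [0.3834, 0.293, 0.0834]
tool_rot: [179.9, 0.0, 164.8]
force: [0.7, 0.1, 0.4]
grip_width: 0.0869
grasp_force: 0.0
```

drive_tool(
  moves=[0, 0, 0, 0, 55, 0, 0, 0, 0, 55, 0, 0, 0, 0, 55, 0, 0, 0, 0, 55, 0, 0, 0, 0, 55],
  squeeze=30,
)

```text
time_s: 2.52
tool_pos: [0.3834, 0.2916, 0.0826]
tool_rot: [180.0, 0.0, 164.7]
force: [-1.6, -0.8, 3.9]
grip_width: 0.0617
grasp_force: 30.0
```

drive_tool(
  moves=[0, 0, -0.4, 0, 55, 0, 0, -1.1, 0, 55, 0, 0, -1.9, 0, 55, 0, 0, -2.5, 0, 55, 0, 0, -2.5, 0, 55],
)

```text
time_s: 3.15
tool_pos: [0.3841, 0.2924, 0.1842]
tool_rot: [179.8, 0.1, 164.7]
force: [-0.0, -0.2, -3.9]
grip_width: 0.0609
grasp_force: 30.0
```

```bash
python3 -c "
from h import *
o=env.get_obs();print(o['grip_width'],o['force'])
units((.45,.15,.182),97.4);units((*C['bt'],.182),97.4)"
```

```text
0.060933122954992314 [-0.03747907 -0.19013839 -3.86526584]
units [-2.53 -3.    0.05] turn 6.73 from [0.3841 0.2924 0.1842] [1.798e+02 1.000e-01 1.647e+02] t 3.15
units [-5.98 -2.21  0.06] turn 6.73 from [0.3841 0.2924 0.1842] [1.798e+02 1.000e-01 1.647e+02] t 3.15
```

drive_tool(
  moves=[-0.4, -0.5, 0, 0.6, 55, -1.1, -1.3, 0, 1.6, 55, -1.8, -2.2, 0, 2.6, 55, -2.4, -2.9, 0, 3.6, 55, -2.53, -3.0, 0, 4.6, 55],
)

```text
time_s: 3.78
tool_pos: [0.4493, 0.1455, 0.1807]
tool_rot: [-179.9, 0.0, 118.1]
force: [-0.2, 0.4, -1.9]
grip_width: 0.0616
grasp_force: 30.0
```

drive_tool(
  moves=[0, 0, 0, 0.8, 55, 0, 0, 0, 1.6, 55, 0, 0, 0, 2.13, 55, 0, 0, 0, 2.13, 55, 0, 0, 0, 2.13, 55],
)

```text
time_s: 4.4
tool_pos: [0.4486, 0.1489, 0.1814]
tool_rot: [-179.9, 0.0, 97.5]
force: [-0.0, -0.4, -2.8]
grip_width: 0.0612
grasp_force: 30.0
```

```bash
python3 -c "
from h import *
o=env.get_obs();print(o['grip_width'],o['force'])
units((*C['bt'],.182),97.4)"
```

```text
0.06121713458878457 [-0.02533134 -0.36304825 -2.80453452]
units [-0.59  3.53 -0.02] turn 0.01 from [0.4486 0.1489 0.1814] [-179.9    0.    97.5] t 4.4
```

drive_tool(
  moves=[-0.1, 0.7, 0, 0, 55, -0.3, 1.7, 0, 0, 55, -0.5, 2.7, 0, 0, 55, -0.59, 3.4, 0, 0, 55, -0.59, 3.53, 0, 0, 55],
)

```text
time_s: 5.03
tool_pos: [0.5933, 0.1434, 0.1812]
tool_rot: [-180.0, 0.1, 97.4]
force: [-0.6, 1.1, -2.4]
grip_width: 0.0618
grasp_force: 30.0
```

drive_tool(
  moves=[0, 0, 0.6, 0, 55, 0, 0, 1.2, 0, 55, 0, 0, 1.5, 0, 55, 0, 0, 1.5, 0, 55],
)

```text
time_s: 5.52
tool_pos: [0.5911, 0.1441, 0.1214]
tool_rot: [-179.9, 0.0, 97.5]
force: [0.4, -0.8, -2.7]
grip_width: 0.0614
grasp_force: 30.0
```

```bash
python3 -c "
from h import *
units((*C['bt'],.0945),97.4)
p,d=env.read_camera('scene');cv2.imwrite('pics/s1.png',cv2.resize(np.clip(p[150:310,140:420,::-1]*1.5,0,255).astype(np.uint8),None,fx=2.6,fy=2.6))
p,d=env.read_camera('wrist');cv2.imwrite('pics/w2.png',p[:,:,::-1])
"
```

```text
units [-0.    0.02  0.67] turn 0.01 from [0.5911 0.1441 0.1214] [-179.9    0.    97.5] t 5.525
```

View pics/s1.png

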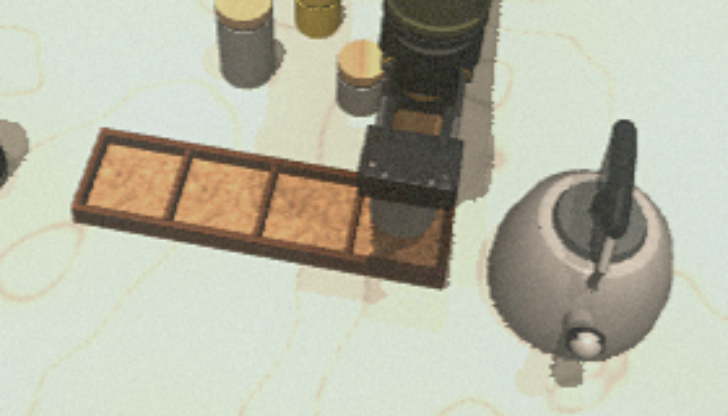

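View pics/w2.png

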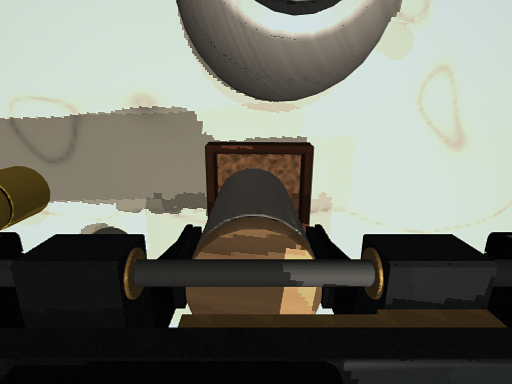

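The canister hangs over the compartment next to the kettle. In the wrist view the end-wall corners are at (206,144) and (313,144). I'll check the rack centre from those.

```bash
cat >> h.py <<'E'
def wray(u,v,z):
    o=env.get_obs();m=env.camera_model('wrist')
    T=np.eye(4);T[:3,:3]=Ro.from_euler('xyz',o['tool_rot'],degrees=True).as_matrix();T[:3,3]=o['tool_pos']
    T=T@m['tool_from_camera'];r=T[:3,:3]@np.linalg.inv(m['K'])@[u,v,1];return T[:3,3]+r*(z-T[2,3])/r[2]
E
python3 -c "
from h import *
a=wray(206,143,.026);b=wray(313,143,.026);print(a,b,np.linalg.norm(a-b))
m=(a+b)/2;v=(b-a)[:2]/np.linalg.norm(b-a);print('yaw',np.degrees(np.arctan2(v[1],v[0])))
print('bay centre',m[:2]-ax*.048, C['bt'])
"
```

```text
[0.54539307 0.18647862 0.026     ] [0.63766092 0.19851541 0.026     ] 0.09304966314907198
yaw 7.43253884784951
bay centre [0.5977046  0.14489541] (np.float64(0.5916977), np.float64(0.1440293))
```

```bash
python3 - <<'E'
from h import *
for n,box in(('top',(185,325,138,198)),('scene',(165,318,198,260))):
    p=np.load('pics/%s0.npz'%n)['p'];u0,u1,v0,v1=box
    s=p[v0:v1,u0:u1].astype(int);rb=cv2.GaussianBlur((s[...,0]-s[...,2]).clip(0,255).astype(np.uint8),(3,3),0)
    t,mk=cv2.threshold(rb,0,255,cv2.THRESH_OTSU);
    N,l,st,c=cv2.connectedComponentsWithStats(mk,connectivity=4);print(n,t,N)
    for i in range(1,N):
        if st[i,4]>300:
            cc=cv2.findContours((l==i).astype(np.uint8),0,2)[0][0];r=cv2.minAreaRect(cc)
            print(st[i,4],np.round(r[1],1),ray(n,c[i][0]+u0,c[i][1]+v0,.011).round(4))
print(C['bt'],C['bl'],C['bm'],C['bs'])
E
```

```text
top 28.0 2
4355 [ 34.4 131. ] [0.6116 0.0165 0.011 ]
scene 33.0 23
832 [39.2 26.6] [ 0.63   -0.1118  0.011 ]
2726 [105.7  28.4] [0.6081 0.0635 0.011 ]
(np.float64(0.5916977), np.float64(0.1440293)) (np.float64(0.6027659), np.float64(0.058743100000000006)) (np.float64(0.6138340999999999), np.float64(-0.026543099999999983)) (np.float64(0.6249022999999999), np.float64(-0.11182929999999999))
```

The scene corks, the top-view blob and the wrist corners all put the rack 4–6 mm further out in x. I'll correct c0 to (.6128, .0163) and lower.

```bash
sed -i 's/c0=np.array(.*);ax/c0=np.array([.6128,.0165]);ax/' h.py; python3 -c "
from h import *
units((*C['bt'],.0945),97.4)"
```

```text
units [-0.01  0.09  0.71] turn 0.0 from [0.5926 0.1442 0.1231] [179.9  -0.   97.4] t 5.625
```

drive_tool(
  moves=[0, 0.1, 0.3, 0, 55, 0, 0.1, 0.5, 0, 55, 0, 0.1, 0.6, 0, 55, 0, 0.1, 0.66, 0, 55, 0, 0.1, 0.7, 0, 55],
)

```text
time_s: 6.25
tool_pos: [0.5962, 0.1445, 0.0941]
tool_rot: [180.0, -0.0, 97.4]
force: [0.1, -0.4, -2.7]
grip_width: 0.0615
grasp_force: 30.0
```

drive_tool(
  moves=[0, 0, 0.02, 0, 55, 0, 0, 0.04, 0, 55, 0, 0, 0.04, 0, 55],
)

```text
time_s: 6.62
tool_pos: [0.5962, 0.1445, 0.0937]
tool_rot: [180.0, -0.0, 97.4]
force: [-4.2, -0.9, 6.3]
grip_width: 0.0619
grasp_force: 30.0
```

Contact: the force went from -2.7 to +6.3 N. Releasing, then rising.

drive_tool(
  moves=[0, 0, 0, 0, 70, 0, 0, 0, 0, 87, 0, 0, 0, 0, 87, 0, 0, 0, 0, 87],
)

```text
time_s: 7.12
tool_pos: [0.5963, 0.1445, 0.0925]
tool_rot: [180.0, -0.0, 97.4]
force: [-0.2, -0.1, -0.8]
grip_width: 0.0856
grasp_force: 0.0
```

drive_tool(
  moves=[0, 0, -0.8, 0, 87, 0, 0, -2, 0, 87, 0, 0, -2.8, 0, 87, 0, 0, -2.8, 0, 87],
)

```text
time_s: 7.62
tool_pos: [0.5981, 0.1448, 0.2078]
tool_rot: [179.6, -0.1, 97.4]
force: [0.1, 0.6, -0.1]
grip_width: 0.087
grasp_force: 0.0
```

```bash
python3 -c "
from h import *
wristlid(.143,C['bt'],.031)
print(C['bt']);units((*C['small'],.2),97.4)"
```

```text
lid 4267 z 0.1425 circle [0.5955 0.143 ] 0.0311 want r 0.031 min/max mid [0.5957 0.1439]
(np.float64(0.5961977), np.float64(0.14442929999999998))
units [-1.62 -3.86  0.13] turn 0.0 from [0.5968 0.1446 0.2056] [179.9  -0.   97.4] t 7.675
```

The tall canister stands in its bay with its lid at z .1425 (expected .143). Next is the small one.

drive_tool(
  moves=[-1.62, -3.86, 0, 0, 87, -1.62, -3.86, 0, 0, 87, -1.62, -3.86, 0, 0, 87, -1.62, -3.86, 0, 0, 87, -1.62, -3.86, 0, 0, 87],
)

```text
time_s: 8.3
tool_pos: [0.4515, 0.0608, 0.2039]
tool_rot: [-180.0, -0.0, 97.4]
force: [-0.4, -0.4, -0.6]
grip_width: 0.087
grasp_force: 0.0
```

```bash
python3 -c "
from h import *
wristlid(.066,C['small'],.025)
units((*C['small'],.03),97.4)"
```

```text
lid 1694 z 0.0654 circle [0.4525 0.061 ] 0.0249 want r 0.025 min/max mid [0.4524 0.0615]
units [-0.01  0.01  4.35] turn 0.01 from [0.4518 0.061  0.204 ] [-180.     0.    97.5] t 8.35
```

drive_tool(
  moves=[0, 0, 1.3, 0, 87, 0, 0, 2.6, 0, 87, 0, 0, 3.7, 0, 87, 0, 0, 4.35, 0, 87, 0, 0, 4.35, 0, 87],
)

```text
time_s: 8.98
tool_pos: [0.45, 0.06, 0.0282]
tool_rot: [-179.7, 0.1, 97.5]
force: [-0.1, -0.5, 0.3]
grip_width: 0.087
grasp_force: 0.0
```

drive_tool(
  moves=[0, 0, 0, 0, 43, 0, 0, 0, 0, 43, 0, 0, 0, 0, 43, 0, 0, 0, 0, 43, 0, 0, 0, 0, 43],
  squeeze=20,
)

```text
time_s: 9.6
tool_pos: [0.4518, 0.0604, 0.0309]
tool_rot: [179.9, -0.0, 97.4]
force: [-0.5, -0.2, 1.7]
grip_width: 0.0496
grasp_force: 20.0
```

drive_tool(
  moves=[0, 0, -0.5, 0, 43, 0, 0, -1.3, 0, 43, 0, 0, -2.1, 0, 43, 0, 0, -2.9, 0, 43, 0, 0, -3.3, 0, 43],
)

```text
time_s: 10.22
tool_pos: [0.452, 0.0604, 0.164]
tool_rot: [179.9, -0.0, 97.4]
force: [0.4, 0.1, 0.2]
grip_width: 0.0497
grasp_force: 20.0
```

```bash
python3 -c "
from h import *
units((*C['bs'],.165),97.4)"
```

```text
units [-4.83  3.84 -0.02] turn 0.0 from [0.452  0.0604 0.164 ] [179.9  -0.   97.4] t 10.225
```

drive_tool(
  moves=[-0.5, 0.4, 0, 0, 43, -1.6, 1.3, 0, 0, 43, -2.8, 2.2, 0, 0, 43, -4.0, 3.2, 0, 0, 43, -4.83, 3.84, 0, 0, 43],
)

```text
time_s: 10.85
tool_pos: [0.6297, -0.1137, 0.1612]
tool_rot: [-179.9, 0.1, 97.4]
force: [-0.3, 0.9, -0.4]
grip_width: 0.0494
grasp_force: 20.0
```

drive_tool(
  moves=[0, 0, 0, 0, 43, 0, 0, 0.8, 0, 43, 0, 0, 1.6, 0, 43, 0, 0, 2.2, 0, 43, 0, 0, 2.2, 0, 43],
)

```text
time_s: 11.48
tool_pos: [0.626, -0.1096, 0.0719]
tool_rot: [-179.7, -0.1, 97.5]
force: [1.0, -0.3, -1.4]
grip_width: 0.0492
grasp_force: 20.0
```

```bash
python3 -c "
from h import *
units((*C['bs'],.042),97.4)
p,d=env.read_camera('scene');cv2.imwrite('pics/s2.png',cv2.resize(np.clip(p[150:310,140:420,::-1]*1.5,0,255).astype(np.uint8),None,fx=2.6,fy=2.6))"
```

```text
units [-0.06  0.08  0.75] turn 0.01 from [ 0.626  -0.1096  0.0719] [-1.797e+02 -1.000e-01  9.750e+01] t 11.475
```

View pics/s2.png

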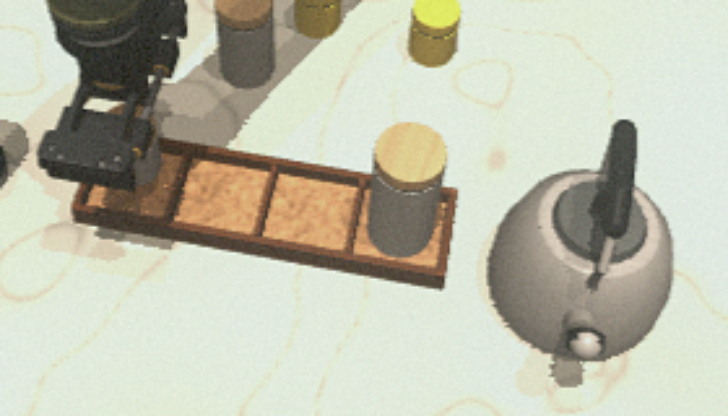

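The tall canister stands at (405,195) in the crop, centred in the bay by the kettle. The small one hangs over the far-left bay. Lowering it.

drive_tool(
  moves=[0, 0.05, 0.3, 0, 43, 0, 0.05, 0.5, 0, 43, 0, 0.05, 0.62, 0, 43, 0, 0.05, 0.67, 0, 43, 0, 0.05, 0.7, 0, 43],
)

```text
time_s: 12.15
tool_pos: [0.6307, -0.1113, 0.0466]
tool_rot: [180.0, 0.0, 97.4]
force: [0.9, -0.2, -1.8]
grip_width: 0.0495
grasp_force: 20.0
```

drive_tool(
  moves=[0, 0, 0.02, 0, 43, 0, 0, 0.04, 0, 43, 0, 0, 0.04, 0, 43],
)

```text
time_s: 12.52
tool_pos: [0.6307, -0.1112, 0.045]
tool_rot: [180.0, -0.0, 97.4]
force: [0.2, -0.1, -1.1]
grip_width: 0.0497
grasp_force: 20.0
```

drive_tool(
  moves=[0, 0, 0.03, 0, 43, 0, 0, 0.05, 0, 43, 0, 0, 0.06, 0, 43, 0, 0, 0.06, 0, 43],
)

```text
time_s: 13.02
tool_pos: [0.6306, -0.1112, 0.0425]
tool_rot: [180.0, -0.0, 97.4]
force: [0.4, 0.2, -0.6]
grip_width: 0.0498
grasp_force: 20.0
```

drive_tool(
  moves=[0, 0, 0.015, 0, 43, 0, 0, 0.03, 0, 43, 0, 0, 0.03, 0, 43],
)

```text
time_s: 13.4
tool_pos: [0.6307, -0.1112, 0.042]
tool_rot: [180.0, -0.0, 97.4]
force: [-3.1, 0.9, 5.1]
grip_width: 0.0495
grasp_force: 20.0
```

Contact, at the expected height. Releasing.

drive_tool(
  moves=[0, 0, 0, 0, 60, 0, 0, 0, 0, 87, 0, 0, 0, 0, 87, 0, 0, 0, 0, 87],
)

```text
time_s: 13.9
tool_pos: [0.6306, -0.1112, 0.0411]
tool_rot: [-180.0, -0.0, 97.4]
force: [-0.3, 0.1, -0.9]
grip_width: 0.081
grasp_force: 0.0
```

drive_tool(
  moves=[0, 0, -0.8, 0, 87, 0, 0, -2, 0, 87, 0, 0, -3.2, 0, 87, 0, 0, -3.9, 0, 87, 0, 0, -3.9, 0, 87],
)

```text
time_s: 14.52
tool_pos: [0.6322, -0.1117, 0.2001]
tool_rot: [179.7, 0.0, 97.4]
force: [0.2, 0.0, -0.6]
grip_width: 0.0874
grasp_force: 0.0
```

```bash
python3 -c "
from h import *
wristlid(.077,C['bs'],.025)
print(C['bs']);units((*C['large'],.2),97.4)"
```

```text
lid 1861 z 0.0765 circle [ 0.6304 -0.1109] 0.0249 want r 0.025 min/max mid [ 0.6303 -0.1103]
(np.float64(0.6294023), np.float64(-0.1114293))
units [ 1.79 -4.27 -0.06] turn 0.0 from [ 0.6311 -0.1113  0.198 ] [179.9   0.   97.4] t 14.575
```

The small canister is placed, lid at z .0765. Next is the large one.

drive_tool(
  moves=[1.79, -4.27, -0.06, 0, 87, 1.79, -4.27, -0.06, 0, 87, 1.79, -4.27, -0.06, 0, 87, 1.79, -4.27, -0.06, 0, 87, 1.79, -4.27, -0.06, 0, 87],
)

```text
time_s: 15.2
tool_pos: [0.4522, -0.062, 0.1993]
tool_rot: [180.0, -0.0, 97.4]
force: [0.4, 0.1, -0.5]
grip_width: 0.0868
grasp_force: 0.0
```

```bash
python3 -c "
from h import *
wristlid(.11,C['large'],.029)
units((*C['large'],.065),97.4)"
```

```text
lid 3125 z 0.1095 circle [ 0.4523 -0.0626] 0.0288 want r 0.029 min/max mid [ 0.4523 -0.062 ]
units [ 0.   -0.01  3.36] turn 0.0 from [ 0.4527 -0.0624  0.1994] [-180.     0.    97.4] t 15.25
```

drive_tool(
  moves=[0, 0, 1.2, 0, 87, 0, 0, 2.4, 0, 87, 0, 0, 3.1, 0, 87, 0, 0, 3.36, 0, 87, 0, 0, 3.36, 0, 87],
)

```text
time_s: 15.88
tool_pos: [0.4525, -0.0629, 0.0649]
tool_rot: [-179.9, 0.1, 97.4]
force: [0.3, 0.1, 0.1]
grip_width: 0.087
grasp_force: 0.0
```

drive_tool(
  moves=[0, 0, 0, 0, 51, 0, 0, 0, 0, 51, 0, 0, 0, 0, 51, 0, 0, 0, 0, 51, 0, 0, 0, 0, 51],
  squeeze=28,
)

```text
time_s: 16.5
tool_pos: [0.4525, -0.0621, 0.0658]
tool_rot: [179.9, -0.0, 97.4]
force: [-0.3, 0.4, 2.8]
grip_width: 0.0573
grasp_force: 28.0
```

drive_tool(
  moves=[0, 0, -0.5, 0, 51, 0, 0, -1.1, 0, 51, 0, 0, -1.9, 0, 51, 0, 0, -2.5, 0, 51, 0, 0, -2.5, 0, 51],
)

```text
time_s: 17.12
tool_pos: [0.4528, -0.0622, 0.1662]
tool_rot: [179.8, -0.0, 97.4]
force: [-0.3, -0.1, -3.9]
grip_width: 0.0571
grasp_force: 28.0
```

```bash
python3 -c "
from h import *
units((*C['bl'],.165),97.4)"
```

```text
units [2.51 4.22 0.04] turn 0.0 from [ 0.4528 -0.0622  0.1662] [179.8  -0.   97.4] t 17.125
```

drive_tool(
  moves=[0.3, 0.5, 0, 0, 51, 0.9, 1.5, 0, 0, 51, 1.5, 2.6, 0, 0, 51, 2.2, 3.7, 0, 0, 51, 2.51, 4.22, 0, 0, 51],
)

```text
time_s: 17.75
tool_pos: [0.6068, 0.0621, 0.1621]
tool_rot: [-179.8, 0.0, 97.6]
force: [-0.2, 0.6, -3.1]
grip_width: 0.058
grasp_force: 28.0
```

drive_tool(
  moves=[0, 0, 0, 0, 51, 0, 0, 0.6, 0, 51, 0, 0, 1.2, 0, 51, 0, 0, 1.5, 0, 51, 0, 0, 1.5, 0, 51],
)

```text
time_s: 18.38
tool_pos: [0.6051, 0.0584, 0.1039]
tool_rot: [-179.8, 0.0, 97.4]
force: [0.5, -0.0, -2.8]
grip_width: 0.0575
grasp_force: 28.0
```

```bash
python3 -c "
from h import *
units((*C['bl'],.077),97.4)"
```

```text
units [0.01 0.06 0.67] turn -0.0 from [0.6051 0.0584 0.1039] [-179.8    0.    97.4] t 18.375
```

drive_tool(
  moves=[0, 0.02, 0.3, 0, 51, 0, 0.02, 0.5, 0, 51, 0, 0.02, 0.62, 0, 51, 0, 0.02, 0.66, 0, 51, 0, 0.02, 0.66, 0, 51],
)

```text
time_s: 19.0
tool_pos: [0.6074, 0.0592, 0.079]
tool_rot: [180.0, -0.0, 97.4]
force: [-0.0, -0.1, -2.9]
grip_width: 0.0575
grasp_force: 28.0
```

drive_tool(
  moves=[0, 0, 0.02, 0, 51, 0, 0, 0.035, 0, 51, 0, 0, 0.05, 0, 51, 0, 0, 0.05, 0, 51],
)

```text
time_s: 19.5
tool_pos: [0.6072, 0.0592, 0.0769]
tool_rot: [180.0, -0.0, 97.4]
force: [0.7, -0.0, -3.3]
grip_width: 0.0574
grasp_force: 28.0
```

drive_tool(
  moves=[0, 0, 0.015, 0, 51, 0, 0, 0.03, 0, 51, 0, 0, 0.03, 0, 51],
)

```text
time_s: 19.88
tool_pos: [0.6074, 0.0592, 0.0768]
tool_rot: [180.0, -0.0, 97.4]
force: [-3.4, -0.5, 4.4]
grip_width: 0.0576
grasp_force: 28.0
```

Contact. Releasing, then moving on to the medium one.

drive_tool(
  moves=[0, 0, 0, 0, 68, 0, 0, 0, 0, 87, 0, 0, 0, 0, 87, 0, 0, 0, 0, 87],
)

```text
time_s: 20.38
tool_pos: [0.6073, 0.0592, 0.0756]
tool_rot: [180.0, 0.0, 97.4]
force: [-0.5, -0.4, -0.5]
grip_width: 0.0849
grasp_force: 0.0
```

drive_tool(
  moves=[0, 0, -0.8, 0, 87, 0, 0, -2, 0, 87, 0, 0, -3.1, 0, 87, 0, 0, -3.1, 0, 87],
)

```text
time_s: 20.88
tool_pos: [0.6099, 0.0592, 0.204]
tool_rot: [179.5, -0.1, 97.4]
force: [1.1, 1.0, 0.1]
grip_width: 0.0869
grasp_force: 0.0
```

```bash
python3 -c "
from h import *
wristlid(.121,C['bl'],.029)
print(C['bl']);units((*C['medium'],.19),97.4);units((*C['medium'],.19),55)"
```

```text
lid 3270 z 0.1205 circle [0.6074 0.0587] 0.029 want r 0.029 min/max mid [0.6071 0.0594]
(np.float64(0.6072659), np.float64(0.05914310000000001))
units [-7.53 -6.75  0.26] turn 0.0 from [0.6083 0.0592 0.2014] [179.8  -0.   97.4] t 20.925
units [-7.53 -6.75  0.26] turn 4.24 from [0.6083 0.0592 0.2014] [179.8  -0.   97.4] t 20.925
```

drive_tool(
  moves=[-7.53, -6.75, 0, 0, 87, -7.53, -6.75, 0, 0, 87, -7.53, -6.75, 0, 0, 87, -7.53, -6.75, 0, 0, 87, -7.53, -6.75, 0, 0, 87],
)

```text
time_s: 21.55
tool_pos: [0.4283, -0.1995, 0.1982]
tool_rot: [-179.9, -0.0, 97.4]
force: [0.2, -0.3, 0.7]
grip_width: 0.087
grasp_force: 0.0
```

```bash
python3 -c "
from h import *
units((*C['medium'],.19),97.4)"
```

```text
units [-1.7  -1.45  0.21] turn 0.0 from [ 0.4283 -0.1995  0.1982] [-179.9   -0.    97.4] t 21.55
```

drive_tool(
  moves=[-1.7, -1.45, 0.2, 0, 87, -1.7, -1.45, 0.2, 0, 87, -1.7, -1.45, 0.2, 0, 87, -1.7, -1.45, 0.2, 0, 87],
)

```text
time_s: 22.05
tool_pos: [0.3822, -0.2719, 0.191]
tool_rot: [-180.0, -0.0, 97.5]
force: [-0.5, 0.3, -0.4]
grip_width: 0.087
grasp_force: 0.0
```

```bash
python3 -c "
from h import *
wristlid(.088,C['medium'],.027)
units((*C['medium'],.045),97.4)"
```

```text
lid 2446 z 0.0875 circle [ 0.3792 -0.276 ] 0.027 want r 0.027 min/max mid [ 0.3791 -0.2753]
units [-0.06 -0.08  3.65] turn 0.02 from [ 0.3824 -0.2717  0.1912] [-180.    -0.    97.6] t 22.1
```

drive_tool(
  moves=[-0.04, -0.03, 1.2, 0, 87, -0.04, -0.03, 2.4, 0, 87, -0.04, -0.03, 3.2, 0, 87, -0.04, -0.03, 3.65, 0, 87, -0.04, -0.03, 3.65, 0, 87],
)

```text
time_s: 22.72
tool_pos: [0.3802, -0.2734, 0.0442]
tool_rot: [-179.8, -0.1, 97.5]
force: [-0.1, -0.4, -0.6]
grip_width: 0.0869
grasp_force: 0.0
```

drive_tool(
  moves=[0, 0, 0, 0, 47, 0, 0, 0, 0, 47, 0, 0, 0, 0, 47, 0, 0, 0, 0, 47, 0, 0, 0, 0, 47],
  squeeze=24,
)

```text
time_s: 23.35
tool_pos: [0.3807, -0.2752, 0.046]
tool_rot: [180.0, -0.0, 97.4]
force: [-1.5, 0.2, 3.1]
grip_width: 0.0534
grasp_force: 24.0
```

drive_tool(
  moves=[0, 0, -0.5, 0, 47, 0, 0, -1.3, 0, 47, 0, 0, -2.1, 0, 47, 0, 0, -2.9, 0, 47, 0, 0, -3.3, 0, 47],
)

```text
time_s: 23.98
tool_pos: [0.3812, -0.2753, 0.1789]
tool_rot: [179.9, 0.0, 97.4]
force: [1.0, 0.0, -1.8]
grip_width: 0.0537
grasp_force: 24.0
```

```bash
python3 -c "
from h import *
units((*C['bm'],.178),97.4)"
```

```text
units [5.41 6.68 0.04] turn 0.0 from [ 0.3812 -0.2753  0.1789] [179.9   0.   97.4] t 23.975
```

drive_tool(
  moves=[0.3, 0.4, 0, 0, 47, 1.0, 1.2, 0, 0, 47, 1.8, 2.2, 0, 0, 47, 2.6, 3.2, 0, 0, 47, 3.4, 4.2, 0, 0, 47],
)

```text
time_s: 24.6
tool_pos: [0.5305, -0.1154, 0.1752]
tool_rot: [-179.8, -0.0, 97.5]
force: [0.9, -0.0, -2.2]
grip_width: 0.0537
grasp_force: 24.0
```

drive_tool(
  moves=[0.8, 1.0, 0, 0, 47, 1.6, 2.0, 0, 0, 47, 2.01, 2.48, 0, 0, 47, 2.01, 2.48, 0, 0, 47, 2.01, 2.48, 0, 0, 47],
)

```text
time_s: 25.22
tool_pos: [0.6167, -0.0263, 0.1757]
tool_rot: [-179.8, 0.0, 97.4]
force: [0.1, -1.5, -2.0]
grip_width: 0.0536
grasp_force: 24.0
```

drive_tool(
  moves=[0, 0, 0.8, 0, 47, 0, 0, 1.6, 0, 47, 0, 0, 2.1, 0, 47, 0, 0, 2.1, 0, 47, 0, 0, 2.1, 0, 47],
)

```text
time_s: 25.85
tool_pos: [0.6185, -0.0265, 0.0949]
tool_rot: [179.9, 0.0, 97.4]
force: [0.2, 0.1, -1.2]
grip_width: 0.0534
grasp_force: 24.0
```

```bash
python3 -c "
from h import *
units((*C['bm'],.057),97.4)"
```

```text
units [ 0.01 -0.01  0.95] turn -0.0 from [ 0.6185 -0.0265  0.0949] [179.9   0.   97.4] t 25.85
```

drive_tool(
  moves=[0, 0, 0.4, 0, 47, 0, 0, 0.7, 0, 47, 0, 0, 0.82, 0, 47, 0, 0, 0.88, 0, 47, 0, 0, 0.88, 0, 47],
)

```text
time_s: 26.48
tool_pos: [0.6178, -0.0261, 0.0585]
tool_rot: [180.0, 0.0, 97.4]
force: [-0.3, 0.3, -1.1]
grip_width: 0.0532
grasp_force: 24.0
```

drive_tool(
  moves=[0, 0, 0.02, 0, 47, 0, 0, 0.035, 0, 47, 0, 0, 0.035, 0, 47],
)

```text
time_s: 26.85
tool_pos: [0.6178, -0.026, 0.0573]
tool_rot: [180.0, -0.0, 97.4]
force: [0.3, 0.7, -2.2]
grip_width: 0.0535
grasp_force: 24.0
```

drive_tool(
  moves=[0, 0, 0.015, 0, 47, 0, 0, 0.03, 0, 47, 0, 0, 0.03, 0, 47],
)

```text
time_s: 27.22
tool_pos: [0.6179, -0.026, 0.0571]
tool_rot: [180.0, -0.0, 97.4]
force: [-3.4, 0.1, 5.5]
grip_width: 0.0532
grasp_force: 24.0
```

Contact. Releasing, backing up and checking.

drive_tool(
  moves=[0, 0, 0, 0, 64, 0, 0, 0, 0, 87, 0, 0, 0, 0, 87, 0, 0, 0, 0, 87],
)

```text
time_s: 27.72
tool_pos: [0.6177, -0.026, 0.0558]
tool_rot: [-180.0, 0.0, 97.4]
force: [0.1, 0.4, 0.2]
grip_width: 0.0836
grasp_force: 0.0
```

drive_tool(
  moves=[0, 0, -0.8, 0, 87, 0, 0, -2, 0, 87, 0, 0, -3.3, 0, 87, 0, 0, -3.6, 0, 87, 0, 0, -3.6, 0, 87],
)

```text
time_s: 28.35
tool_pos: [0.6181, -0.026, 0.2004]
tool_rot: [179.9, -0.0, 97.4]
force: [-0.6, 0.3, -2.0]
grip_width: 0.0873
grasp_force: 0.0
```

drive_tool(
  moves=[0, -0.8, 0, 0, 87, 0, -2.2, 0, 0, 87, 0, -3.6, 0, 0, 87, 0, -4, 0, 0, 87, 0, -4, 0, 0, 87],
)

```text
time_s: 28.98
tool_pos: [0.4575, -0.0462, 0.1986]
tool_rot: [-179.9, -0.1, 97.5]
force: [0.6, 0.6, -0.1]
grip_width: 0.0871
grasp_force: 0.0
```

```bash
python3 -c "
from h import *
o=env.get_obs();print(o['time_s'],o['tool_pos'])
p,d=env.read_camera('scene');cv2.imwrite('pics/s3.png',cv2.resize(np.clip(p[80:310,80:420,::-1]*1.4,0,255).astype(np.uint8),None,fx=2.3,fy=2.3))
W=world('scene',d)
for k,h in dict(bt=.143,bl=.121,bm=.099,bs=.077).items():
    m=(np.hypot(W[...,0]-C[k][0],W[...,1]-C[k][1])<.02)&(W[...,2]>.05)&(d>0)&(W[...,2]<.18)
    print(k,m.sum(),np.percentile(W[m][:,2],[10,50,90]).round(4) if m.any() else '',h)
a=np.load('pics/scene0.npz')['d']
for n,(u0,u1,v0,v1) in dict(kettle=(330,398,195,287),flask=(92,144,150,228)).items():
    print(n,'depth change', np.median(abs(a-d)[v0:v1,u0:u1]),(abs(a-d)[v0:v1,u0:u1]>.01).mean())
"
```

```text
28.975 [ 0.45750523 -0.04621864  0.19859057]
bt 218 [0.1408 0.1427 0.1445] 0.143
bl 207 [0.1192 0.1209 0.1226] 0.121
bm 194 [0.0965 0.0986 0.1003] 0.099
bs 178 [0.075  0.0768 0.0787] 0.077
kettle depth change 0.0016162694 0.017263427109974423
flask depth change 0.0017737448 0.0073964497041420114
```

View pics/s3.png

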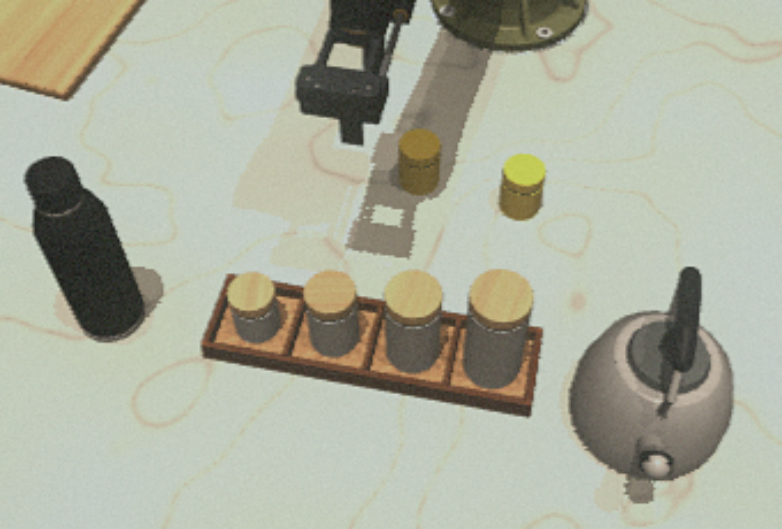

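All four stand in their bays, ordered by height, with the tallest at (500,330) next to the kettle. The kettle, flask and yellow look-alikes are undisturbed, and the lid heights match.

```bash
python3 -c "
from cell import env
print(env.sign_off())"
```

```text
the job is handed in; nothing more can be done
None
```

The job is handed in at about 29 s of robot time: all four canisters stand flat in the rack in height order, tallest next to the kettle, and the kettle, flask and yellow look-alikes were not shifted.

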